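Start the print-finishing station: extractor, then turntable

ROBOT

A 6-joint arm with a two-finger parallel gripper is mounted at the origin on the work surface. World frame = base frame: x ahead of the robot, y to its left, z up, the work surface at z = 0. Lengths are in m, angles in rad, forces in N, time in s.
With the tool pointing down it reaches from about 0.35 to 0.775 m from the base axis. Payload 5.5 kg.
Tool frame: the origin (TCP) lies between the finger pads; the fingertips stand 14 mm ahead of it and the grasp point (between the pads) lies 5 mm behind it (robot.tip_reach is the distance from the TCP to the fingertips, in m); z points along the fingers, y is the line along which they close (so a half turn about z gives the same grasp; the last joint's range is limited). The gripper opens to 85 mm and grips with 20 to 120 N. Pads are 22 mm wide; open, the fingers measure 114 mm over their backs; the gripper's body (76 mm by 85 mm) begins 54 mm behind the grasp point. The pads swing forward as they close: fully open they stand 13 mm farther back than shut.
Start: joints at [1.085, 0.313, 0.046, 1.304, 0, 1.431], TCP at [0.195, 0.541, 0.245] pointing down, gripper open.
Joint ranges: [-2.76, 2.76], [-0.86, 1.69], [-1.03, 1.26], [-2.2, 2.34], [-1.47, 1.5], [-3.14, 3.14]. Speed limits (rad/s): [2.57, 2.57, 3.14, 3.14, 3.14, 3.14].

INTERFACE

Orientations are given as a unit quaternion [w, x, y, z].
In Python, from plant import robot gives the robot as it stands. The module is installed in compiled form; this text tells all that it offers.
- The arm moves only by the shell command python3 -m creep 'ROWS' [FORCE]. ROWS is JSON, a list of rows, each a list of 7 numbers: the turn, a rotation vector about the tool's x, y, z in degrees, then the shift along the tool's x, y, z in mm, then the gripper's target within -1 to 1 (shut at 1, half-way at 0, fully open at -1). A call has 1 to 12 rows; each row is the pose to reach, as a shift and turn from the pose commanded when the call began, along the tool's axes at that moment; what a row does not reach only later rows make up. A row lasts 1/8 s, in which the tool goes at most 62.5 mm and 10.7 degrees, less where a joint would pass 70% of its speed; a pose out of reach is approached as far as the arm can. A call with a gripper value outside its range is refused whole. The fingers move at their own pace and stop on an object; FORCE is the grip in N (left out, the last holds). Time passes only in rows, so rows that repeat a pose let the fingers close. It gives the time, the measured TCP pose, the force, the opening and the grip force at its end, in the units of the state.
- robot.state(): the state, without advancing time (a new reading comes with each control period).
- robot.snapshot(name): name is "scene" or "top" or "wrist"; returns a dict with "color" (384x512x3 uint8, red, green, blue), "K" (3x3 intrinsics, pixels), "extrinsics" (4x4, takes a point from camera to world coordinates); the wrist camera has in their place "hand_eye" (4x4, takes a point from camera to tool coordinates, whose origin is the TCP and whose axes are the flange's). Camera axes: x right, y down, z forward; pixel columns grow to the right and rows downward; lengths in m; the calibration is good to about 2 mm. A picture is of the moment at which its call begins: read the wrist's pose just before it. There is no depth.
- robot.finish_job(): hands the job in; it is judged then, once.
The state is a dict: "time_s": time; "joints": joint angles; "dq": joint speeds; "effort": joint torques, N m; "ee_pos": TCP position; "tcp_rot": TCP orientation; "contact_force": force on the tool from outside, world axes, zero at the start; "wrist_torque": the same for the moment, N m; "width": finger opening in m; "grasp_force": force on a finger pad.
Only numpy, scipy, OpenCV 4.12 (cv2) and the standard library are available. Lean on these libraries where they do the work, as an engineer would, in place of code of your own. Each camera call takes 0.05 s, during which the arm holds its last target. There are 200 camera calls.

TASK

Start the print-finishing station. Of the four grey push-button boxes on the bench, press the long bar-shaped key right down and let it spring back up (that starts the fume extractor), then press the large round key right down and let it spring back up (that starts the turntable). Do not press the square key or the small round key.

Things in the scene. Friction and masses are not known exactly. Their poses are not given: they have to be found in the camera images.
- bar_key_top (a point): The long bar-shaped black key, 28 x 84 mm seen from above; the extractor's, to be pressed first. Spring button in the middle of a grey box (70 x 110 mm, 44 mm high) screwed to the bench. The point is the centre of the key's top face, 56 mm above the bench at rest; z is up, y runs along the bar. It goes 6 mm straight down to its stop (4 N there, 1.2 N to start) and springs back.
- round_key_top (a point): The large round black key, 42 mm in diameter; the turntable's, to be pressed second. Spring button in the middle of a grey box (76 x 76 mm, 44 mm high) screwed to the bench. The point is the centre of the key's top face, 56 mm above the bench at rest; z is up. It goes 6 mm straight down to its stop (4 N there, 1.2 N to start) and springs back.
- square_key_top (a point): The square black key, 36 x 36 mm; not to be pressed. Spring button in the middle of a grey box (76 x 76 mm, 44 mm high) screwed to the bench. The point is the centre of the key's top face, 56 mm above the bench at rest; z is up, x and y run along its sides. It goes 6 mm straight down to its stop (4 N there, 1.2 N to start) and springs back.
- small_key_top (a point): The small round black key, 22 mm in diameter; not to be pressed. Spring button in the middle of a grey box (76 x 76 mm, 44 mm high) screwed to the bench. The point is the centre of the key's top face, 56 mm above the bench at rest; z is up. It goes 6 mm straight down to its stop (4 N there, 1.2 N to start) and springs back. The boxes stand in any order, keys at least 100 mm apart; loose things between them are up to 85 mm high.

How it is judged:
By the outcome, as a careful person would: the job done as asked, in the order asked, and still so for the second after the job is handed in, with the robot touching nothing.
It also fails if it takes over 32 s, if anything falls off the work surface, if the arm or the gripper's body presses on something with over 40 N, if the wrist force passes 120 N, or if a joint passes its speed limit or range.

## Working session

There is one attempt and no reset: what is moved stays moved. The work goes in short steps, Python scripts to look and compute and a shell command to move; the robot and the scene stay as the last step left them, time stands still between calls to the robot, and variables do not carry over. Pictures are saved under pics/ and viewed, at most 10 in all, crops included, and the job is handed in when it is done.

```bash
mkdir -p pics
python3 - <<'E'
from plant import robot
import cv2,pickle
for n in("top","scene"):
    s=robot.snapshot(n); pickle.dump(s,open(n+'.pkl','wb'))
    cv2.imwrite(f'pics/{n}.png',cv2.resize(s['color'][:,:,::-1],(768,576),interpolation=cv2.INTER_CUBIC))
    print(s['K'],s['extrinsics'])
st=robot.state();print(st)
E
```

```text
[[427.46024107   0.         249.26284588]
 [  0.         427.46024107 190.18128811]
 [  0.           0.           1.        ]] [[ 0.01868406 -0.98579627  0.16690305  0.40195847]
 [-0.99976157 -0.02030756 -0.00802566  0.00750258]
 [ 0.01130106 -0.16671331 -0.98594065  0.91929614]
 [ 0.          0.          0.          1.        ]]
[[403.75508509   0.         254.19591007]
 [  0.         403.75508509 191.68823318]
 [  0.           0.           1.        ]] [[ 0.84727911  0.42409937 -0.31977778  0.84877773]
 [ 0.53113486 -0.68072135  0.50449401 -0.47314849]
 [-0.00372397 -0.59729236 -0.80201494  0.88319742]
 [ 0.          0.          0.          1.        ]]
{'time_s': 0.1, 'joints': array([ 1.08541106e+00,  3.13942893e-01,  4.50936524e-02,  1.30360658e+00,
       -1.82545383e-05,  1.43120650e+00]), 'dq': array([-7.90001555e-05, -2.86378091e-03,  3.66365261e-03,  6.98470945e-04,
       -1.96860188e-03,  7.55439341e-05]), 'effort': array([ 2.77420062e-03, -4.81723952e+01,  2.99245441e+01,  1.27716613e-02,
       -1.83079783e-04,  2.99890566e-06]), 'ee_pos': array([0.19469695, 0.54057177, 0.24448845]), 'tcp_rot': array([-2.46401572e-04,  1.72037519e-01,  9.85090048e-01, -7.92371235e-04]), 'contact_force': array([ 0.29019357,  0.34093889, -0.02718621]), 'wrist_torque': array([0.0354144 , 0.02020624, 0.00505141]), 'grasp_force': 0.0, 'width': 0.08515003474993751}
```

View pics/top.png

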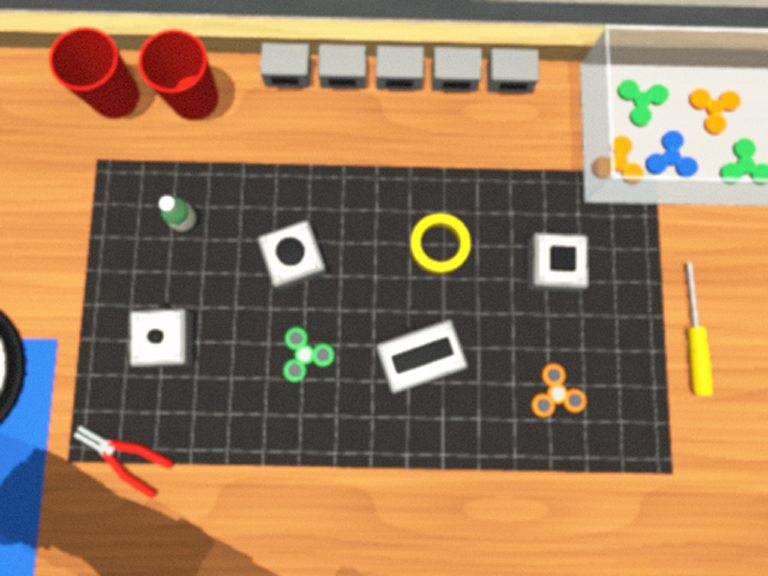

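View pics/scene.png

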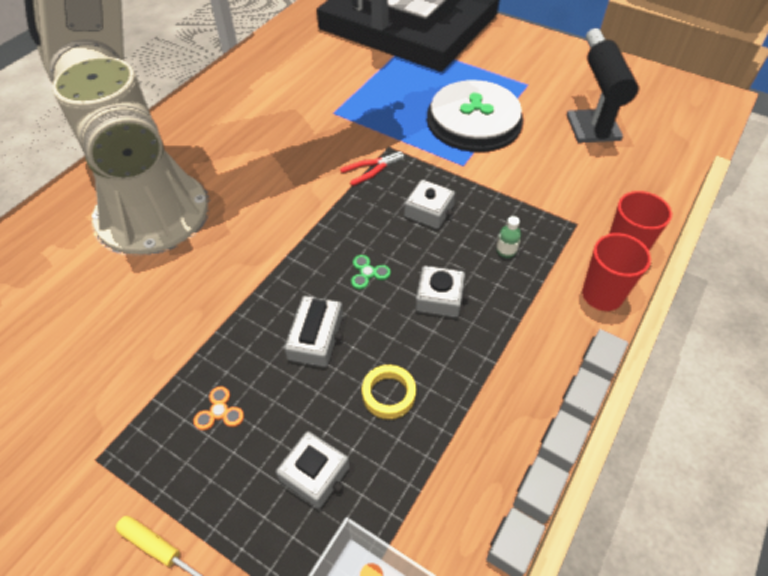

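The top picture (1.5x) shows the bar key at (423,355), the large round key at (290,251), the square key at (563,259) and the small round key at (155,336). A bottle stands at (178,213). The scene view has the bar at (313,321) and the round key at (441,282).

```bash
cat > h.py <<'E'
import numpy as np,pickle
from scipy.spatial.transform import Rotation as R
def ray(K,T,uv,z):
    d=T[:3,:3]@np.linalg.solve(K,[uv[0],uv[1],1]); return T[:3,3]+d*(z-T[2,3])/d[2]
def rot(st): q=st['tcp_rot']; return R.from_quat([q[1],q[2],q[3],q[0]])
E
python3 - <<'E'
from h import *
from plant import robot
P={'top':dict(bar=(423,355),barL=(392,364),barR=(454,346),round=(290,251),sq=(563,259),small=(155,336)),
 'scene':dict(bar=(313,321),round=(441,282),sq=(312,462),small=(430,194))}
for n in P:
    s=pickle.load(open(n+'.pkl','rb'))
    for k,p in P[n].items():
        print(n,k,ray(s['K'],s['extrinsics'],((p[0]+.5)/1.5-.5,(p[1]+.5)/1.5-.5),.056).round(4))
st=robot.state();print(st['ee_pos'],rot(st).as_matrix().round(3))
s=robot.snapshot('wrist');print(s['hand_eye'].round(3))
E
```

```text
top bar [ 0.4549 -0.0669  0.056 ]
top barL [ 0.4421 -0.0254  0.056 ]
top barR [ 0.4678 -0.1085  0.056 ]
top round [0.5939 0.1171 0.056 ]
top sq [ 0.5906 -0.2594  0.056 ]
top small [0.4733 0.2933 0.056 ]
scene bar [ 0.4597 -0.0696  0.056 ]
scene round [0.5989 0.1116 0.056 ]
scene sq [ 0.598  -0.2627  0.056 ]
scene small [0.4786 0.2871 0.056 ]
[0.19469695 0.54057177 0.24448845] [[-0.941  0.339 -0.001]
 [ 0.339  0.941 -0.001]
 [ 0.    -0.002 -1.   ]]
[[ 0.    -0.952 -0.308  0.08 ]
 [ 1.     0.     0.    -0.   ]
 [-0.    -0.308  0.952 -0.129]
 [ 0.     0.     0.     1.   ]]
```

```bash
python3 -m creep '[[0,0,-9,-41,-44,4,1],[0,0,-18,-82,-88,8,1],[0,0,-27,-123,-132,12,1],[0,0,-37,-164,-176,16,1],[0,0,-37,-205,-220,20,1],[0,0,-37,-246,-264,24,1],[0,0,-37,-287,-308,28,1],[0,0,-37,-328,-352,32,1],[0,0,-37,-369,-396,36,1],[0,0,-37,-410,-440,40,1],[0,0,-37,-453,-484,45,1],[0,0,-37,-453,-484,45,1]]' 40
python3 - <<'E'
from h import *
from plant import robot
import cv2
st=robot.state();s=robot.snapshot('wrist')
T=np.eye(4);T[:3,:3]=rot(st).as_matrix();T[:3,3]=st['ee_pos'];T=T@s['hand_eye']
pickle.dump((s['K'],T,st),open('w1.pkl','wb'));print(T[:3,:3].round(3),st['joints'].round(2),st['width'])
cv2.imwrite('pics/w1.png',cv2.resize(s['color'][:,:,::-1],(768,576),interpolation=cv2.INTER_CUBIC))
E
```

```text
time_s: 1.65
ee_pos: [0.4584, -0.0716, 0.1995]
tcp_rot: [-0.0, -0.146, 0.989, -0.0]
contact_force: [-1.7, 0.6, -0.1]
width: -0.0001
grasp_force: 0.0
[[-0.29   0.911  0.295]
 [ 0.957  0.276  0.089]
 [-0.001  0.308 -0.952]] [-0.33  0.12 -0.31  1.14 -0.   -0.62] -8.232219750320109e-05
```

View pics/w1.png

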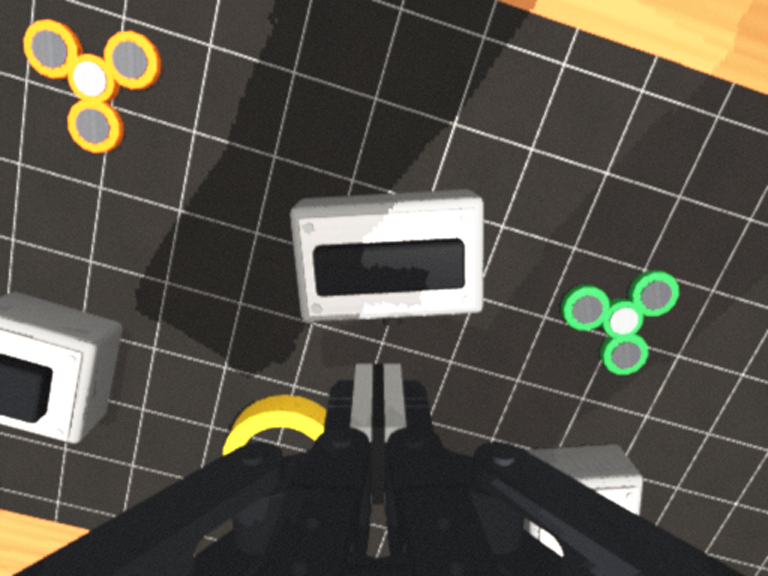

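The wrist picture shows the bar key ahead of the shut fingertips. Its top-face corners are near (313,247), (463,239), (465,288) and (317,297), so its centre is about (389,267).

```bash
python3 - <<'E'
from h import *
K,T,st=pickle.load(open('w1.pkl','rb'))
r=rot(st)
for p in [(389.5,267.5),(313,247),(463,239),(465,288),(317,297)]:
    w=ray(K,T,((p[0]+.5)/1.5-.5,(p[1]+.5)/1.5-.5),.056)
    print(w.round(4),'tool mm',(r.inv().apply(w-st['ee_pos'])*1000).round(1))
print('tip height over key mm',(st['ee_pos'][2]-.014-.056)*1000)
E
python3 -c "from plant import robot;print(robot.tip_reach)"
```

```text
[ 0.4523 -0.0665  0.056 ] tool mm [  4.3   6.7 143.5]
[ 0.4533 -0.1096  0.056 ] tool mm [ 15.8 -34.9 143.5]
[ 0.4256 -0.0333  0.056 ] tool mm [ 20.2  46.2 143.5]
[ 0.4514 -0.0229  0.056 ] tool mm [ -7.5  48.7 143.5]
[ 0.4804 -0.1002  0.056 ] tool mm [-12.8 -33.7 143.5]
tip height over key mm 129.5251605709204
0.014
```

```bash
python3 -m creep '[[0,0,0,3,3,30,1],[0,0,0,3,3,80,1],[0,0,0,3,3,115,1],[0,0,0,3,3,122,1],[0,0,0,3,3,122,1],[0,0,0,3,3,122,1]]'
```

```text
time_s: 2.45
ee_pos: [0.4545, -0.0659, 0.0799]
tcp_rot: [0.001, -0.15, 0.989, -0.001]
contact_force: [0.8, -0.3, -0.5]
width: -0.0003
grasp_force: 0.0
```

```bash
python3 -m creep '[[0,0,0,0,0,5,1],[0,0,0,0,0,9,1],[0,0,0,0,0,11,1],[0,0,0,0,0,13,1],[0,0,0,0,0,14,1],[0,0,0,0,0,14,1]]'
python3 - <<'E'
from h import *
from plant import robot
import cv2
st=robot.state();s=robot.snapshot('wrist');print(st['wrist_torque'])
cv2.imwrite('pics/w2.png',cv2.resize(s['color'][150:,100:400,::-1],(750,585),interpolation=cv2.INTER_CUBIC))
E
```

```text
time_s: 3.2
ee_pos: [0.4537, -0.0661, 0.0645]
tcp_rot: [0.0, -0.149, 0.989, -0.0]
contact_force: [0.5, -0.3, 3.2]
width: -0.0001
grasp_force: 1.8
[ 0.00384582 -0.09862468 -0.07261433]
```

View pics/w2.png

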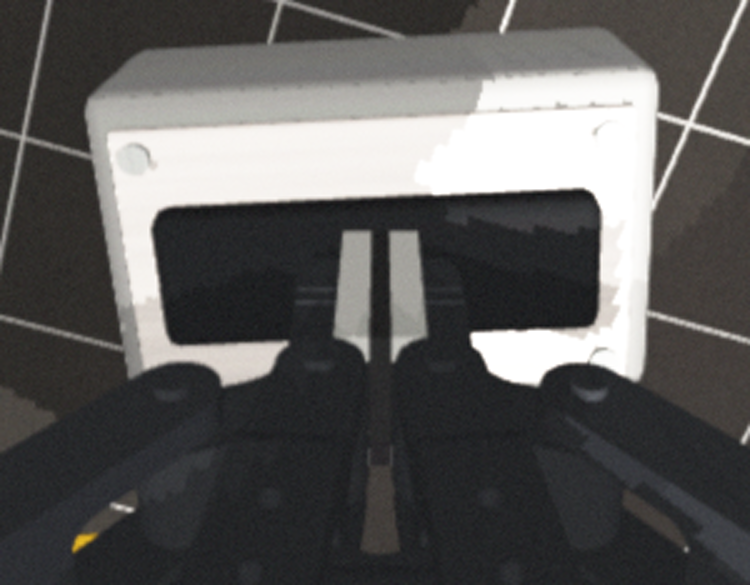

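The fingertips, at crop (380,235), stand in the middle of the bar key, and the spring pushes back with 3.2 N. The key is about 5.5 mm down, so I press on to the stop.

```bash
python3 -m creep '[[0,0,0,0,0,1,1],[0,0,0,0,0,2,1],[0,0,0,0,0,3,1],[0,0,0,0,0,3,1],[0,0,0,0,0,3,1]]'
```

```text
time_s: 3.88
ee_pos: [0.4538, -0.0661, 0.0636]
tcp_rot: [0.001, -0.15, 0.989, -0.001]
contact_force: [-6.4, 2.3, 25.0]
width: -0.0001
grasp_force: 12.5
```

```bash
python3 -m creep '[[0,0,0,0,0,-10,1],[0,0,0,0,0,-40,1],[0,0,0,0,0,-90,1],[0,0,0,-30,21,-137,1],[0,0,0,-75,54,-137,1],[0,0,0,-120,86,-137,1],[0,0,0,-160,115,-137,1],[0,0,0,-187,134,-137,1],[0,0,0,-187,134,-137,1],[0,0,0,-187,134,-137,1]]'
python3 - <<'E'
from h import *
from plant import robot
import cv2
st=robot.state();s=robot.snapshot('wrist')
T=np.eye(4);T[:3,:3]=rot(st).as_matrix();T[:3,3]=st['ee_pos'];T=T@s['hand_eye']
pickle.dump((s['K'],T,st),open('w3.pkl','wb'))
cv2.imwrite('pics/w3.png',cv2.resize(s['color'][:,:,::-1],(768,576),interpolation=cv2.INTER_CUBIC))
E
```

```text
time_s: 5.12
ee_pos: [0.5913, 0.1171, 0.1974]
tcp_rot: [-0.001, -0.15, 0.989, -0.0]
contact_force: [-0.7, -0.4, 0.8]
width: 0.0001
grasp_force: 0.0
```

View pics/w3.png

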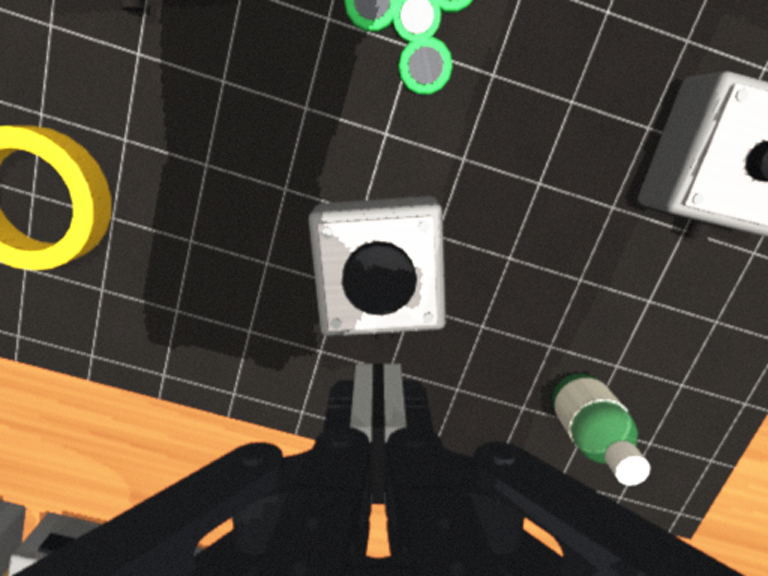

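The round key is centred at about (380,278), ahead of the fingers. The bottle at (600,430) is well to the side.

Run:
```python
from h import *
K,T,st=pickle.load(open('w3.pkl','rb'))
w=ray(K,T,(253.2,185.2),.056)
print(w.round(4),(rot(st).inv().apply(w-st['ee_pos'])*1000).round(1),st['ee_pos'])
```

```text
[0.5916 0.1188 0.056 ] [ -1.1   1.5 141.4] [0.59130578 0.11708831 0.197367  ]
```

```bash
python3 -m creep '[[0,0,0,-1,2,40,1],[0,0,0,-1,2,90,1],[0,0,0,-1,2,112,1],[0,0,0,-1,2,120,1],[0,0,0,-1,2,125,1],[0,0,0,-1,2,129,1],[0,0,0,-1,2,132,1],[0,0,0,-1,2,134,1],[0,0,0,-1,2,135,1],[0,0,0,-1,2,136,1],[0,0,0,-1,2,136,1],[0,0,0,-1,2,136,1]]'
```

```text
time_s: 6.68
ee_pos: [0.5936, 0.1194, 0.0639]
tcp_rot: [0.001, -0.149, 0.989, -0.0]
contact_force: [-1.2, -1.9, 9.9]
width: 0.0001
grasp_force: 4.9
```

```bash
python3 -m creep '[[0,0,0,0,0,1,1],[0,0,0,0,0,1,1],[0,0,0,0,0,1,1]]'; python3 -m creep '[[0,0,0,0,0,-10,1],[0,0,0,0,0,-40,1],[0,0,0,0,0,-90,1],[0,0,0,0,0,-137,1],[0,0,0,0,0,-137,1],[0,0,0,0,0,-137,1],[0,0,0,0,0,-137,1]]'
python3 - <<'E'
from plant import robot
import cv2
s=robot.snapshot('top')
cv2.imwrite('pics/end.png',cv2.resize(s['color'][:,:,::-1],(768,576),interpolation=cv2.INTER_CUBIC))
E
```

```text
time_s: 7.05
ee_pos: [0.5937, 0.1194, 0.0639]
tcp_rot: [0.001, -0.149, 0.989, -0.0]
contact_force: [-2.5, -2.6, 13.8]
width: -0.0001
grasp_force: 7.6
time_s: 7.92
ee_pos: [0.5916, 0.1196, 0.1964]
tcp_rot: [-0.002, -0.149, 0.989, 0.0]
contact_force: [-0.8, -0.1, 0.4]
width: 0.0001
grasp_force: 0.0
```

View pics/end.png

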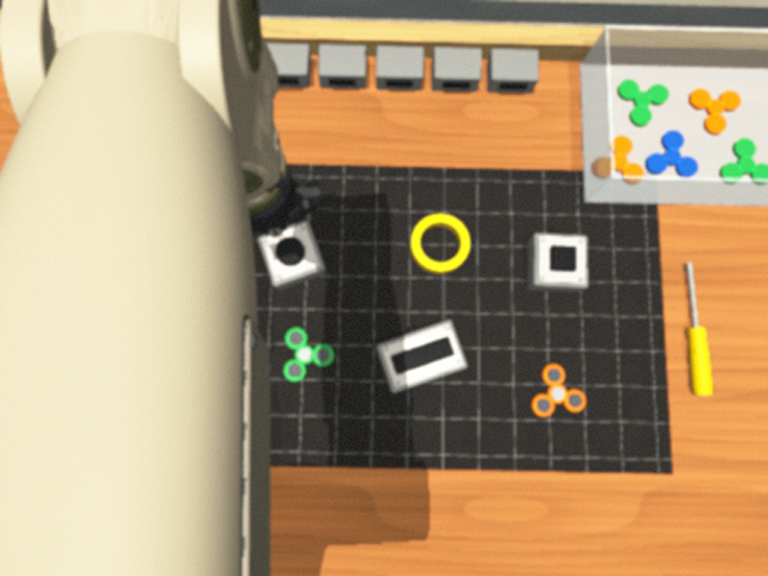

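The arm is clear of the bench. The bar key at (423,355) and the round key at (290,251) are back where they stood, and everything in view is unmoved. I hand the job in.

```bash
python3 -c "from plant import robot;print(robot.finish_job())"
```

```text
the job is handed in; nothing more can be done
None
```

I pressed the bar key to its stop first and the large round key second, lifted off each so it could spring back, left the square and small round keys alone, and handed the job in at about 8 s of the 32 s allowed.

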